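# Evening pill reminder: silence, shut, pop open

### The arm

A 6-joint arm with a two-finger parallel gripper is mounted at the origin on the work surface. World frame = base frame: x ahead of the robot, y to its left, z up, the work surface at z = 0. Lengths are in mm, angles in rad, forces in N, time in s.
With the tool pointing down it reaches from about 275 to 825 mm from the base axis. Payload 4.9 kg.
Tool frame: the origin (TCP) lies at the very end of the fingers, on their centre line; the grasp point (between the pads) lies 19 mm behind it; z points along the fingers, y is the line along which they close (so a half turn about z gives the same grasp; the last joint's range is limited). The gripper opens to 85 mm and grips with 20 to 120 N. Pads are 22 mm wide; open, the fingers measure 114 mm over their backs; the gripper's body (76 mm by 85 mm) begins 54 mm behind the grasp point. The pads swing forward as they close: fully open they stand 13 mm farther back than shut.
Start: joints at [-1.357, 0.326, -0.193, 1.052, 0, 1.437], TCP at [187.469, -517.082, 231.281] pointing down, gripper open.
Joint ranges: [-2.65, 2.65], [-0.97, 1.79], [-1.3, 1.35], [-1.93, 2.1], [-1.47, 1.37], [-3.14, 3.14]. Speed limits (rad/s): [2.57, 2.57, 3.14, 3.14, 3.14, 3.14].

### API

Orientations are given as [roll, pitch, yaw] about the fixed x, y, z axes, in that order (R = Rz(yaw) Ry(pitch) Rx(roll)).
In Python, from bench import bot, solve_ik, imaging gives the robot as it stands. Calls block until the motion is done:
- bot.move_ptp(position, orientation): joint-space move of the TCP to a pose.
- bot.movel(position, rot=None, max_speed=150, threshold=None): straight line of the TCP; rot=None keeps the orientation; max_speed is the mean speed in mm/s. With threshold (N) it stops when the force on the tool has changed by that much, and returns True; else False.
- bot.move_j(angles): joint-space move.
- bot.grip(opening, effort=None): opening from 0.0 (shut) to 1.0 (fully open); effort is the grip in N (None keeps the last); returns when the fingers have stopped.
- bot.dwell(seconds).
- solve_ik(position, orientation): joint angles nearest the present ones, or None.
- bot.get_state(): the state.
- imaging.capture(name): name is "scene" or "top"; returns the picture (384x512x3 uint8, blue, green, red); there is no depth.
- imaging.camera_model(name): a dict with "K" (3x3 intrinsics, pixels), "position" and "rotation" of the camera in the world. Camera axes: x right, y up, looking along -z (the intrinsics and any distortion apply to the point x, -y, -z); pixel columns grow to the right and rows downward; lengths in mm; the calibration is good to about 2 mm. A picture is of the moment at which its call begins. camera_model takes no time and is no camera call.
A pose or a line that the arm cannot do raises bot.IKError and nothing moves.
- bot.sign_off(): hands the job in; it is judged then, once.
The state is a dict: "t": time; "qpos": joint angles; "joint_velocities": joint speeds; "effort": joint torques, N m; "tcp_pos": TCP position; "orientation": TCP orientation; "contact_force": force on the tool from outside, world axes, zero at the start; "wrist_torque": the same for the moment, N m; "opening": opening from 0.0 (shut) to 1.0 (fully open); "gripper_force": force on a finger pad.
Only numpy, scipy, OpenCV 4.12 (cv2) and the standard library are available. Lean on these libraries where they do the work, as an engineer would, in place of code of your own. Each camera call takes 0.05 s, during which the arm holds its last target. There are 200 camera calls.

### The job

The evening pill reminder is going off. Working with the fingertips alone, first press the red button on top of the reminder clock right down and let it come up again; next press the green lid, which was left standing open, down until its catch snaps over it and it stays shut; and only then press the thumb catch of the blue pod so that the blue lid springs up fully open, ready for the evening dose. Only press: nothing is picked up, lifted out of the rack or pushed out of place, and the yellow and white lids stay shut.

Things in the scene. Friction and masses are not known exactly. Their poses are not given: they have to be found in the camera images.
- rack: grey plastic tray with four wells side by side, 106 (x) x 206 (y) x 14 mm high, standing on a 3 mm silicone mat and fixed there; origin at the centre of its underside; its y axis runs along the row of pods, its -x side is the catch side. Floor and walls 3 mm thick; well centres at y = -76, -25, +25, +76 mm
- pod_yellow: dose pod clipped in a well of the rack (about 6 N would pull it up), 96 (x) x 46 (y) x 37 mm high: off-white box with a yellow lid over its +x part and a yellow thumb catch at its -x end; origin at the centre of its underside; shut, and stays so. The four pods are built alike and stand in any order of wells
- pod_green: the same, with green lid and catch; its lid stands open at the start and its compartment is empty
- pod_blue: the same, with blue lid and catch; shut at the start, with tablets inside
- pod_white: the same, with white lid and catch; shut, and stays so
- green_lid_front (a point): middle of the front edge of the green lid's outer face; moves with the lid. Lid: 3 mm plate, 43 mm wide (y), 56 mm from hinge line to this edge; hinge line along the pod's y at pod x = +46, z = 35 mm; it opens upward, and shutting swings the edge down and forward (-x). This point in the pod frame: fully open (43 degrees) x = +6, z = 75 mm; shut x = -10, z = 37 mm
- blue_catch_pad (a point): middle of the upper face of the blue thumb catch, a level pad 28 (x) x 30 (y) mm in front of the lid; this point is at x = -36, z = 28 mm in the pod frame. A lever hinged at its inner edge (pod x = -13 mm): pressed straight down here it gives 6 mm to a firm stop, takes 0.5 to 3 N, frees the lid after about 3 mm and springs back when let go
- clock_button_top (a point): centre of the top of the round red button (36 mm across) on top of the reminder clock; +z up
- clock: loose reminder clock, a white box 60 (x) x 110 (y) x 60 mm high with a black display on its -x face, 0.32 kg; origin at the centre of its underside. Its red push button stands on the middle of the top
- clock_button (a joint): red clock button: 0 = up, 0.006 m = fully down; a spring of about 5 N at full travel pushes it up again
- green_lid (a joint): green lid: 0 = fully down, about 0.01 rad = shut and caught, 0.75 rad = fully open (stop). A light spring (under 0.4 N at the front edge) lifts it again unless caught. Pressing its outer face fully down within 20 mm of the front edge (1 to 3 N, then a firm stop at 0) makes the catch snap over it
- blue_lid (a joint): blue lid: same build and scale as the green one; about 0.01 when shut. Once its catch is pressed it springs to 0.75 by itself; its front edge lies 26 mm behind the middle of the catch pad: fingers kept off the lid let it rise
- yellow_lid (a joint): yellow lid: same scale
- white_lid (a joint): white lid: same scale
- pill_bottle: bystander: amber pill bottle with white cap, 40 mm across, 78 mm high, standing on the mat beside the rack; origin at the centre of its underside
- nail_clipper: bystander: steel nail clipper, 58 x 12 x 14 mm, lying on the mat beside the rack; origin at the centre of its underside
- dish: bystander: white ceramic dish, 100 mm across, 28 mm high; origin at the centre of its underside
- tumbler: bystander: blue ceramic tumbler, 72 mm across, 100 mm high; origin at the centre of its underside
- cream_jar: bystander: green glass cream jar with white cap, 60 mm across, 45 mm high; origin at the centre of its underside
- lotion: bystander: pink lotion bottle with pump head, 64 mm across, 124 mm high; origin at the centre of its underside
There are look-alikes about, which are no part of the job. Leave any purple look-alike of the clock alone.

How it is judged (in metres and radians):
On the way, in this order (a step that is already met when the one before it is completed fails the run):
1. the clock's red button is pressed right down (value of joint clock_button above 0.0045 m), for 0.05 s.
2. with the button up again, the green lid is pressed shut (value of joint green_lid below 0.06 rad and value of joint clock_button below 0.002 m), for 0.1 s.
3. the blue lid has sprung up open (value of joint blue_lid above 0.6 rad and value of joint green_lid below 0.06 rad), for 0.1 s.
At the end, for the whole second after the job is handed in: The blue lid stands open (more than 0.6 rad); the green, yellow and white lids are shut (less than 0.06 rad); the clock button is up (less than 2 mm down); pods and clock stand still in their places (all of step 3 and value of joint each of yellow_lid, white_lid below 0.06 rad and value of joint clock_button below 0.002 m and linear speed of each of pod_green, pod_blue, clock below 0.03 m/s); the robot touches nothing.
It fails at once if the blue lid comes open while the green one is still open (value of joint each of blue_lid, green_lid above 0.3 rad).
It fails at once if the yellow or the white lid comes open (value of joint any of yellow_lid, white_lid above 0.15 rad).
It fails at once if a pod is lifted out of its well (more than 10 mm) (z of any of pod_yellow, pod_green, pod_blue, pod_white in the frame of rack above 0.013 m).
It fails at once if the clock is lifted (more than 10 mm), tipped or pushed more than 30 mm (height (world z) of clock above 0.01 m or angle between clock's own z axis and vertical above 0.25 rad or distance of clock from where it was at the start of the episode above 0.03 m).
It fails at once if a bystander is moved more than 25 mm or tipped (distance of any of pill_bottle, nail_clipper, dish, tumbler, cream_jar, lotion from where it was at the start of the episode above 0.025 m or angle between any of pill_bottle, nail_clipper, dish, tumbler, cream_jar, lotion's own z axis and vertical above 0.4 rad).
It also fails if it takes over 42 s, if anything falls off the work surface, if the arm or the gripper's body presses on something with over 40 N, if the wrist force passes 120 N, or if a joint passes its speed limit or range.

## Working session

There is one attempt and no reset: what is moved stays moved. The work goes in short steps, each a Python script; the robot and the scene stay as the last script left them, time stands still between calls to the robot, and variables do not carry over. Pictures are saved under pics/ and viewed, at most 10 in all, crops included, and the job is handed in when it is done.

```bash
mkdir -p pics; ls; python3 - <<'E'
from bench import bot, imaging
import cv2
for n in("scene","top"):
    im=imaging.capture(n); cv2.imwrite(f"pics/{n}0.png",im)
    m=imaging.camera_model(n); print(n,m)
s=bot.get_state();print(s['t'],s['orientation'],s['contact_force'])
a=cv2.imread("pics/scene0.png");b=cv2.imread("pics/top0.png")
E
```

```text
pics
scene {'K': array([[481.13479646,   0.        , 257.21893365],
       [  0.        , 481.13479646, 185.11689851],
       [  0.        ,   0.        ,   1.        ]]), 'position': array([952.04266196, 781.23757753, 714.13456357]), 'rotation': array([0.96336018, 0.02291975, 2.61792927])}
top {'K': array([[368.33583908,   0.        , 248.81084027],
       [  0.        , 368.33583908, 187.40425953],
       [  0.        ,   0.        ,   1.        ]]), 'position': array([ 346.93893196,  -25.99496589, 1115.72612442]), 'rotation': array([ 0.14395497, -0.02774436, -1.55496437])}
0.1 [-3.14005405e+00 -2.21250045e-04  3.47814204e-01] [-0.79812957  0.94125487  0.99055183]
```

View pics/scene0.png

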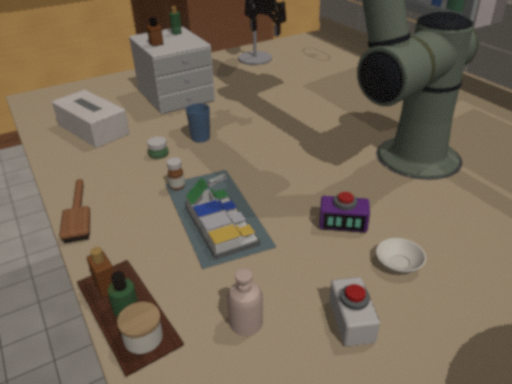

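View pics/top0.png

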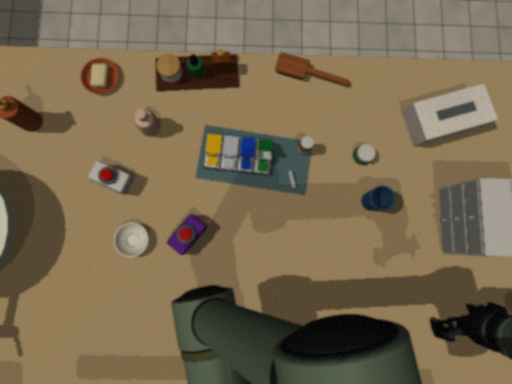

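The scene picture shows red buttons at (355,295) on the white box and (346,198) on the purple one. In the top view they are at (106,175) on white and (185,235) on purple. The white one is the clock. The rack is at top (238,155), with the pods from left to right: yellow, white, blue, green. Next I'll enlarge crops.

```bash
python3 - <<'E'
import cv2,numpy as np
a=cv2.imread("pics/scene0.png");b=cv2.imread("pics/top0.png")
def crop(im,x0,y0,w,h,s):
    c=cv2.resize(im[y0:y0+h,x0:x0+w],None,fx=s,fy=s,interpolation=cv2.INTER_CUBIC)
    for x in range((x0+9)//10*10,x0+w,10):
        cv2.line(c,((x-x0)*s,0),((x-x0)*s,8),(0,0,255),1);cv2.putText(c,str(x),((x-x0)*s,20),0,.35,(0,0,255))
    for y in range((y0+9)//10*10,y0+h,10):
        cv2.line(c,(0,(y-y0)*s),(8,(y-y0)*s),(0,0,255),1);cv2.putText(c,str(y),(9,(y-y0)*s+4),0,.35,(0,0,255))
    return c
cv2.imwrite("pics/c1.png",crop(b,195,123,120,72,6))
l=crop(a,165,160,110,105,5);r=crop(a,320,265,70,85,3);r2=crop(b,80,150,60,50,3)
o=np.zeros((540,780,3),np.uint8);o[:525,:550]=l;o[:255,560:770]=r;o[270:420,560:740]=r2
cv2.imwrite("pics/c2.png",o)
E
cat > h.py <<'E'
import numpy as np
from scipy.spatial.transform import Rotation as R
from scipy.optimize import least_squares
from bench import bot, solve_ik, imaging
def proj(n,P):
    m=imaging.camera_model(n); p=(np.atleast_2d(P)-m['position'])@R.from_euler('xyz',m['rotation']).as_matrix()
    p=p*[1,-1,-1]; u=p@m['K'].T
    return u[:,:2]/u[:,2:]
def ray(n,uv,z):
    m=imaging.camera_model(n); d=np.linalg.inv(m['K'])@[*uv,1]; d=R.from_euler('xyz',m['rotation']).as_matrix()@(d*[1,-1,-1])
    return m['position']+d*(z-m['position'][2])/d[2]
def tri(obs): # [(cam,uv)...]
    r=least_squares(lambda P:np.concatenate([(proj(n,P)[0]-uv) for n,uv in obs]),[400,0,50])
    return r.x.round(1),r.fun.round(1)
E
```

```text
(no output)
```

View pics/c1.png

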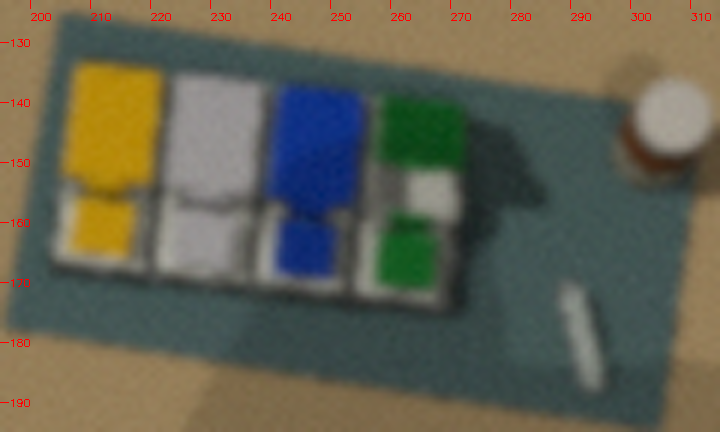

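View pics/c2.png

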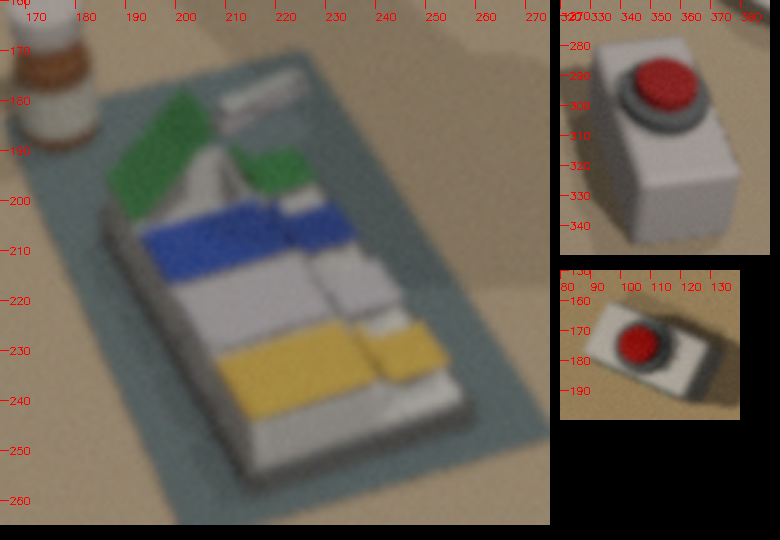

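The crops show the blue catch pad at top (246.2,164.3) and scene (229,206). The red button on the white clock is at top (106,174.7) and scene (355.7,293). The green lid's front edge is near top (265.5,150.7) and scene (204.7,182). Now I'll fit the rack pose.

```bash
python3 - <<'E'
from h import *
print("button",tri([("top",(106,174.7)),("scene",(355.7,293))]))
print("bluecatch",tri([("top",(246.2,164.3)),("scene",(229,206))]))
print("green edge",tri([("top",(265.5,150.7)),("scene",(204.7,182))]))
obs=[("top",-36,76,34,212,160.8),("top",-36,25,34,228.8,162.7),("top",-36,-25,34,246.2,164.3),("top",-36,-76,34,263,166.3),
("top",18,76,43,213.8,143.7),("top",18,25,43,230.8,145.8),("top",18,-25,43,247.7,147.7),
("scene",18,-25,43,208.8,207.8),("scene",18,76,43,224.6,234),("scene",-36,76,34,246.4,230.2),("scene",-36,-25,34,229,206),
("top",6,-76,81,265.5,150.7),("scene",6,-76,81,204.7,182)]
def W(q,p): return np.array([*(R.from_euler('z',q[2]).as_matrix()@p)[:2]+q[:2],p[2]])
f=lambda q:np.concatenate([proj(o[0],W(q,np.array(o[1:4],float)))[0]-o[4:] for o in obs])
r=least_squares(f,[500,0,0],loss='soft_l1',x_scale=[100,100,1]);q=r.x;print(q,f(q).reshape(-1,2).round(1).tolist())
for n,p in dict(gopen=[6,-76,81],gshut=[-10,-76,43],pad=[-36,-25,34]).items(): print(n,W(q,np.array(p,float)).round(1))
# clock yaw from top corners (z=60)
for uv in [(94.5,162),(131,173),(121.5,194),(87,178)]: print(ray("top",uv,60).round(1))
for uv in [(185,235)]: print("purple",ray("top",uv,70).round(0))
print("lotion",ray("top",(148,116),124).round(0),"dish",ray("top",(131,239),28).round(0),"bottle",ray("top",(306,143),78).round(0))
s=bot.get_state();print(s['opening'],s['t'])
E
```

```text
button (array([524.9, 354.8,  75.5]), array([-0.5,  0.6, -0.5,  0. ]))
bluecatch (array([572.9, -43.2,  28.1]), array([-0.5,  0.8, -0.7, -0.1]))
green edge (array([605.1, -98.3,  76.3]), array([-0.3,  0.5, -0.4, -0.1]))
[ 6.08865815e+02 -1.99325268e+01 -9.40588948e-02] [[-0.4, 0.8], [-0.3, 0.8], [-1.1, 1.1], [-1.0, 1.0], [-0.2, -0.4], [-0.2, -0.5], [-0.5, -0.5], [-1.4, -0.6], [-1.3, -1.2], [0.1, -1.3], [0.3, -2.0], [-0.9, -0.8], [-1.2, -1.0]]
gopen [607.7 -96.2  81. ]
gshut [591.8 -94.7  43. ]
pad [570.7 -41.4  34. ]
[565.8 394.7  60. ]
[535.7 288.1  60. ]
[474.2 311.3  60. ]
[518.5 412.5  60. ]
purple [361. 124.  70.]
lotion [686. 232. 124.] dish [347. 286.  28.] bottle [ 632. -217.   78.]
0.9996722589221162 0.1
```

Two independent estimates agree to within about 5 mm: the rack is at (609,-20) with yaw -0.094, and the button is at (524,353). I'll shut the gripper and press the clock button first.

```bash
python3 - <<'E'
from h import *
import cv2
O=[np.pi,0,-0.094]
for P in([524,353,150],[603,-96,150],[569,-41,100],[569,-41,27]): print(np.round(solve_ik(P,O),2))
bot.grip(0.0,20)
bot.move_ptp([524,353,180],O)
s=bot.get_state();print(s['t'],s['tcp_pos'],s['contact_force'])
bot.movel([524,353,100],max_speed=120)
hit=bot.movel([524,353,62],max_speed=25,threshold=12)
bot.dwell(0.15)
s=bot.get_state();print(hit,s['t'],s['tcp_pos'],s['contact_force'])
cv2.imwrite("pics/s1.png",np.hstack([cv2.resize(imaging.capture("scene")[230:350,290:420],None,fx=3,fy=3),cv2.resize(imaging.capture("top")[120:240,60:190],None,fx=3,fy=3)]))
E
```

```text
[ 0.48  0.54 -0.08  0.95  0.   -2.57]
[-0.28  0.5  -0.14  0.93  0.    2.96]
[-0.2   0.48 -0.32  0.77  0.    3.03]
[-0.2   0.58 -0.38  0.61  0.    3.03]
4.2083 [524.35126052 352.47411636 180.04658792] [-0.09795665  0.12230865  0.4018968 ]
True 6.15 [523.923117   352.97132674  76.0363447 ] [-1.59574945 -0.35572892  6.93757206]
```

View pics/s1.png

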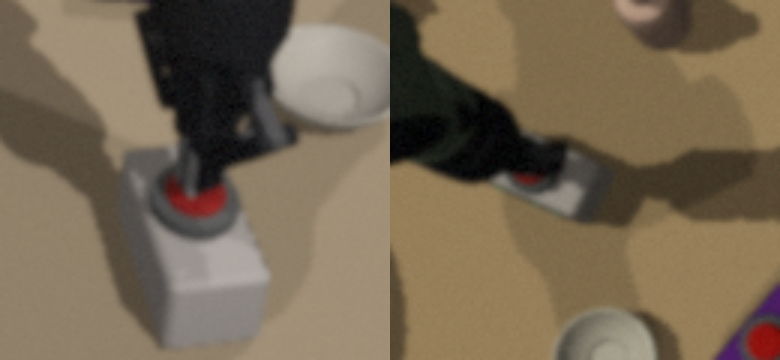

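The fingertips are on the red button (scene crop (195,190)), with 7 N held. A little extra push will confirm the firm stop. Then I'll rise and move to the green lid.

```bash
python3 - <<'E'
from h import *
import cv2
O=[np.pi,0,-0.094]
hit=bot.movel([524,353,70],max_speed=15,threshold=12)
s=bot.get_state();print(hit,s['t'],s['tcp_pos'],s['contact_force']);bot.dwell(0.1)
bot.movel([524,353,150],max_speed=120)
c,sn=np.cos(-.094),np.sin(-.094)
def W(x,y,z): return [609.5+c*x-sn*y,-20.5+sn*x+c*y,z]
P=W(2,-76,150);print(P)
bot.move_ptp(P,O)
bot.movel(W(2,-76,95),max_speed=100)
s=bot.get_state();print(s['t'],s['tcp_pos'],s['contact_force'])
cv2.imwrite("pics/s2.png",np.hstack([cv2.resize(imaging.capture("scene")[150:260,155:275],None,fx=3.3,fy=3.3),cv2.resize(imaging.capture("top")[100:210,195:315],None,fx=3.3,fy=3.3)]))
E
```

```text
True 6.475 [523.9458296  353.0072032   76.07520603] [-1.02066094 -0.11545709  4.72673226]
[np.float64(604.3576865879108), np.float64(-96.35220242532083), 150]
12.6 [604.66219901 -96.41179208  95.29619375] [0.76334467 0.25746018 0.91525189]
```

View pics/s2.png

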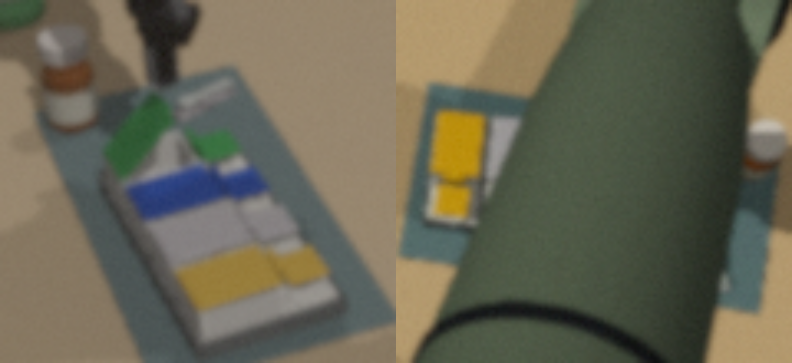

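The fingertip is at scene (204.4,175.5), just above the green lid's front edge. The edge's middle is about (204.5,184). Next is a quick projection check, then the press.

```bash
python3 - <<'E'
from h import *
import cv2
print(proj("scene",[604.6,-96.4,95.3]),proj("scene",[607.7,-96.2,81]))
c,sn=np.cos(-.094),np.sin(-.094)
def W(x,y,z): return [609.5+c*x-sn*y,-20.5+sn*x+c*y,z]
hit=bot.movel(W(2,-76,34),max_speed=30,threshold=10)
s=bot.get_state();print(hit,s['t'],s['tcp_pos'],s['contact_force']);bot.dwell(0.15)
cv2.imwrite("pics/s3a.png",imaging.capture("scene"))
if s['tcp_pos'][2]<50:
    bot.movel(W(2,-76,100),max_speed=100)
s=bot.get_state();print(s['t'],s['tcp_pos'])
b=imaging.capture("scene");a=cv2.imread("pics/s3a.png")
cv2.imwrite("pics/s3.png",np.hstack([cv2.resize(i[150:260,155:275],None,fx=3.3,fy=3.3) for i in(a,b)]))
E
```

```text
[[204.12906712 175.52345159]] [[203.48600599 181.02637238]]
True 14.3 [604.26130725 -96.37966015  41.60806476] [-2.34642986  0.20514926 10.21296613]
15.2417 [603.93926969 -96.21879103  99.42423893]
```

View pics/s3.png

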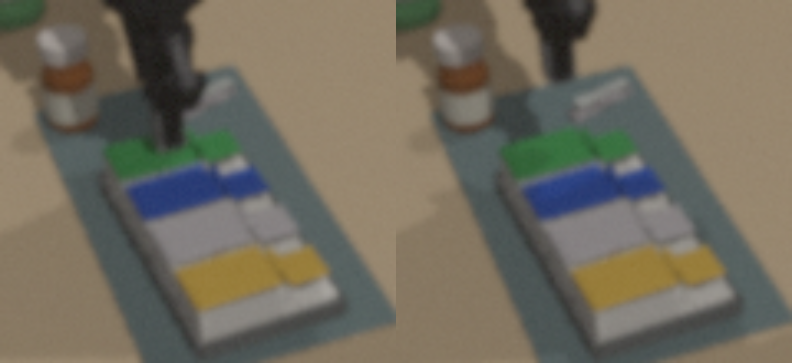

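The green lid is shut and stays down after release (right half, lid at (545,150)). Contact was at z = 41.6, against 43 expected. Next is the blue catch, pressed slightly outward of the pad's middle.

```bash
python3 - <<'E'
from h import *
import cv2
c,sn=np.cos(-.094),np.sin(-.094)
def W(x,y,z): return [609.5+c*x-sn*y,-20.5+sn*x+c*y,z]
bot.movel(W(-39,-25,100),max_speed=100)
bot.movel(W(-39,-25,45),max_speed=80)
hit=bot.movel(W(-39,-25,23),max_speed=20,threshold=9)
s=bot.get_state();print(hit,s['t'],s['tcp_pos'],s['contact_force']);bot.dwell(0.4)
cv2.imwrite("pics/s4a.png",imaging.capture("scene"))
bot.movel(W(-45,-25,130),max_speed=100)
bot.movel(W(-140,-25,200),max_speed=150);bot.dwell(.3)
s=bot.get_state();print(s['t'],s['tcp_pos'])
b=imaging.capture("scene");a=cv2.imread("pics/s4a.png");t=imaging.capture("top")
cv2.imwrite("pics/s4.png",np.hstack([cv2.resize(i,None,fx=3.3,fy=3.3) for i in(a[150:260,155:275],b[150:260,155:275])]))
cv2.imwrite("pics/s5.png",np.vstack([b,]))
E
```

```text
True 17.7417 [568.01593414 -41.7156204   28.72237716] [-1.85479884  0.35370732  8.92482357]
20.6 [467.85270834 -32.25502955 199.49829599]
```

View pics/s4.png

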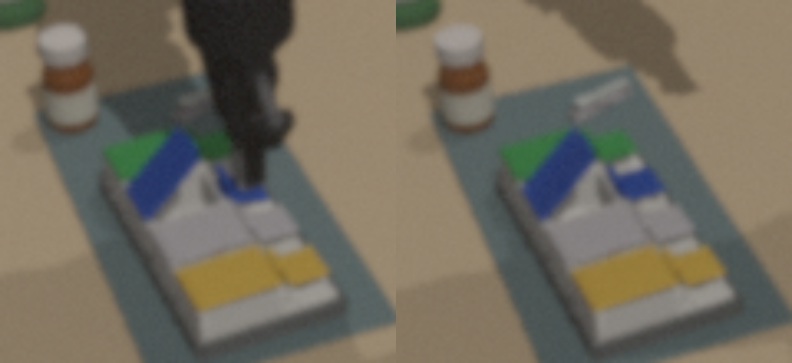

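View pics/s5.png

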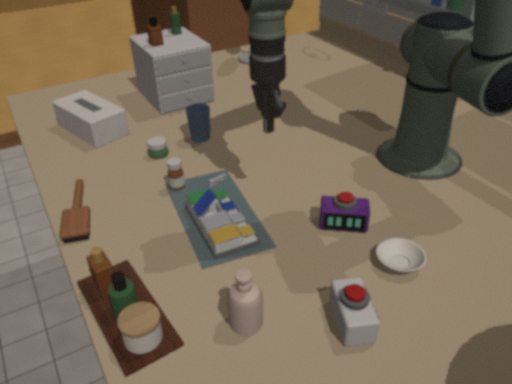

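The blue lid stands fully open (crop (560,175)). The green, white and yellow lids are shut. The clock is in place with its button up (scene (355,295)), and the arm is clear.

```bash
python3 -c "
from bench import bot
print(bot.sign_off())"
```

```text
the job is handed in; nothing more can be done
None
```

I pressed the clock button down and let it up, then pressed the green lid shut, then pressed the blue catch so its lid sprang open. I handed the job in at about 20.6 s with the arm clear; sign-off gave no verdict. The lid states and the button being up are confirmed in the final pictures, and the button's full travel is judged from the force readings.

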